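Pack a carton snug with wooden spacers and shut the keeper

TASK

Make the carton in the packing tray's channel snug: bring the loose wooden spacers in through the mouth one at a time, pressing each one up behind the carton until the row feels solid against the end stop, and stop adding when no further spacer would fit inside the keeper. Then slide the keeper fully shut across the mouth behind the last spacer, with everything in the channel lying flat below the rail tops. Leave the spacers that are left over lying flat, and leave the carton on the side wing and the other things on the bench alone.

Things in the scene. Friction and masses are not known exactly. Their poses are not given: they have to be found in the camera images.
- tray: Fixed packing tray, grey board 10 mm thick, x -100 to 100, y -350 to 230 mm. Origin at bench height. At y -5 to 215 it is a channel between pale wooden rails, 18 mm thick, inner faces at x = -70 and 70, tops at z = 50, closed by the end stop. The spacers lie on the bare board before it, at -y. A side wing (x 100 to 250, y 75 to 245, top z = 10) carries the carton not to be packed.
- mouth (a point): Mouth of the channel, at tray x = 0, y = -5 mm, on top of the board (z = 10), axes as the tray's; spacers go in towards tray +y. Wooden lead-in guides flare from 140 mm apart here to about 172 mm apart at y = -45.
- row_middle (a point): Point on the channel's middle line at tray x = 0, y = 85, z = 24 mm (half a spacer's height above the board). A spacer whose centre is within 42 mm of it is in the row, clear inside the keeper.
- end_stop: Wooden cross bar 176 x 18 x 40 mm fixed across the inner end of the channel; origin at the bottom middle of the face towards the mouth, on top of the board (tray x = 0, y = 215, z = 10 mm), axes as the tray's.
- keeper (a joint): Flat steel slide bar, tray y 17 to 31, z 14 to 34 mm, sliding through the rail at tray +x across the mouth towards -x. 0 = open (tip level with the rail's inner face, x = 70), 0.065 m = shut on its stop (tip at tray x = 5 mm, across half the mouth). Friction 2.5 N, stays where left. A full row pressed home leaves 4 mm between its last spacer and the bar's inner face (y = 31).
- keeper_post (a point): Black upright post 18 (tray x) x 22 (y) mm, tray z 32 to 88, on the outer end of the keeper bar; the point is in its middle at tray z = 70, y = 24, x = 165 mm when open, 100 mm when shut. Pushed on its outer side towards the rail (tray -x), above the rail's height, it shuts the keeper.
- long_carton_center (a point): Centre of the long flat taped carton, 120 mm in its x, 120 mm in its y, 34 mm high, 0.3 to 0.6 kg, rigid. Either it or the short carton lies in the channel, its y along the tray's y, not yet up against the end stop; the other waits on the side wing. With the long carton in the channel two spacers fill the row.
- short_carton_center (a point): Centre of the short flat taped carton, 120 mm in its x, 90 mm in its y, 34 mm high, otherwise as the long one. With it in the channel three spacers fill the row.
- long_carton: The long carton again; origin at the centre of its underside, axes as its centre's.
- short_carton: The short carton again; origin at the centre of its underside, axes as its centre's.
- spacer1_center (a point): Centre of wooden spacer 1: a bar 120 mm long (its x, lying across the tray), 30 mm thick (its y, the thickness it takes up in the row), 28 mm high, about 0.08 kg. All four are alike and lie one behind another on the board before the mouth with some 48 mm between neighbours; which number is nearest the mouth varies.
- spacer2_center (a point): Centre of wooden spacer 2: a bar 120 mm long (its x, lying across the tray), 30 mm thick (its y, the thickness it takes up in the row), 28 mm high, about 0.08 kg. All four are alike and lie one behind another on the board before the mouth with some 48 mm between neighbours; which number is nearest the mouth varies.
- spacer3_center (a point): Centre of wooden spacer 3: a bar 120 mm long (its x, lying across the tray), 30 mm thick (its y, the thickness it takes up in the row), 28 mm high, about 0.08 kg. All four are alike and lie one behind another on the board before the mouth with some 48 mm between neighbours; which number is nearest the mouth varies.
- spacer4_center (a point): Centre of wooden spacer 4: a bar 120 mm long (its x, lying across the tray), 30 mm thick (its y, the thickness it takes up in the row), 28 mm high, about 0.08 kg. All four are alike and lie one behind another on the board before the mouth with some 48 mm between neighbours; which number is nearest the mouth varies.
- filter: White spin-on filter, 76 mm across, 95 mm high, upright on the bench beside the tray on its +x side; a bystander, leave alone. Origin on its underside.
- wrench: Steel wrench 170 mm long lying on the bench on the tray's +x side; a bystander, leave alone. Origin on its underside.
- bearing: Steel ring 90 mm across, 22 mm high; a bystander, leave alone. Origin on its underside.
- tape_gun: Tape dispenser, 110 x 50 mm, 90 mm high; a bystander, leave alone. Origin on its underside.
- small_carton: Cardboard box 90 x 110 x 70 mm; a bystander, leave alone. Origin on its underside.
- scanner: Hand scanner 125 x 50 x 30 mm; a bystander, leave alone. Origin on its underside.
Mind the look-alikes: they are no part of the job. Leave any turquoise look-alike of the part that bears spacer4_center alone. Leave any pink look-alike of the part that bears spacer1_center alone.

How it is judged:
By the outcome, as a careful person would: the job done as asked, in the order asked, and still so for the second after the job is handed in, with the robot touching nothing.
It also fails if it takes over 72 s, if anything falls off the work surface, if the arm or the gripper's body presses on something with over 40 N, if the wrist force passes 120 N, or if a joint passes its speed limit or range.

ROBOT

A 6-joint arm with a two-finger parallel gripper is mounted at the origin on the work surface. World frame = base frame: x ahead of the robot, y to its left, z up, the work surface at z = 0. Lengths are in m, angles in rad, forces in N, time in s.
With the tool pointing down it reaches from about 0.3 to 0.775 m from the base axis. Payload 14.6 kg.
Tool frame: the origin (TCP) lies at the very end of the fingers, on their centre line; the grasp point (between the pads) lies manip.grasp_offset behind it (manip.grasp_offset is the distance from the TCP to the grasp point, in m); z points along the fingers, x is the direction in which the jaws open and shut, and the axes are right-handed (so a half turn about z gives the same grasp; the last joint's range is limited). The gripper opens to 85 mm and grips with 20 to 120 N. Pads are 22 mm wide; open, the fingers measure 114 mm over their backs; the gripper's body (76 mm by 85 mm) begins 54 mm behind the grasp point. The pads swing forward as they close: fully open they stand 13 mm farther back than shut.
Start: joints at [-1.324, 0.3, 1.521, -0, 1.321, -0.067], TCP at [0.17, -0.523, 0.231] pointing down, gripper open.
Joint ranges: [-3.03, 3.03], [-0.79, 2.21], [0.23, 2.52], [-1.04, 4.18], [0, 3.07], [-2.55, 2.55]. Speed limits (rad/s): [2.22, 2.22, 2.57, 3.14, 3.14, 3.14].

INTERFACE

Orientations are given as a 3x3 rotation matrix whose columns are the frame's x, y, z axes.
In Python, from bench import manip gives the robot as it stands.
- The arm moves only by the tool jog_arm, never from a script. Its argument "targets" is a list of rows, each a list of 5 numbers: the finger opening in m, from 0 to 0.0854, then the shift along the world's x, y, z in m, then the turn about the world's z in degrees. A call has 1 to 5 rows; each row is the pose to reach, as a shift and turn from the pose commanded when the call began; what a row does not reach only later rows make up. A row lasts 1/10 s, in which the tool goes at most 50 mm and 8.59 degrees, less where a joint would pass 70% of its speed; a pose out of reach is approached as far as the arm can. A call with a gripper value outside its range is refused whole. The fingers move at their own pace and stop on an object; the grip force is fixed at half the most. Time passes only in rows, so rows that repeat a pose let the fingers close. It gives the time, the measured TCP pose, the force and the opening at its end, in the units of the state.
- manip.get_state(): the state, without advancing time (a new reading comes with each control period).
- manip.capture(name): name is "side" or "top"; returns a dict with "frame" (420x560x3 uint8, red, green, blue), "depth" (420x560 float32, m along the optical axis (not along the pixel's ray), 0 where there is no reading), "fx", "fy", "cx", "cy" (pixels), "position" and "orientation" of the camera in the world. Camera axes: x right, y down, z forward; pixel columns grow to the right and rows downward; lengths in m; the calibration is good to about 2 mm. A picture is of the moment at which its call begins.
- manip.hand_in(): hands the job in, once; it reports no verdict.
The state is a dict: "t": time; "q": joint angles; "joint_vel": joint speeds; "joint_efforts": joint torques, N m; "eef_pos": TCP position; "tool_rot": TCP orientation; "force": force on the tool from outside, world axes, zero at the start; "moment": the same for the moment, N m; "width": opening from 0.0 (shut) to 1.0 (fully open).
Only numpy, scipy, OpenCV 4.12 (cv2) and the standard library are available. Lean on these libraries where they do the work, as an engineer would, in place of code of your own. Each camera call takes 0.05 s, during which the arm holds its last target.

## Working session

There is one attempt and no reset: what is moved stays moved. The work goes in short steps, Python scripts to look and compute and a tool call to move; the robot and the scene stay as the last step left them, time stands still between calls to the robot, and variables do not carry over. Pictures are saved under pics/ and viewed, and the job is handed in when it is done.

Besides the shell and the picture viewer there is one more tool, called after "Call:" by a JSON object that holds its "api" and its "payload". jog_arm: Moves the arm, as the interface text tells. Its arguments: {"type":"object","properties":{"targets":{"type":"array"}},"required":["targets"]}

```bash
mkdir -p pics; ls; python3 - <<'E'
from bench import manip
import cv2,numpy as np
for n in("top","side"):
    c=manip.capture(n); cv2.imwrite(f"pics/{n}0.png",c["frame"][:,:,::-1]); np.savez(f"{n}0.npz",**c)
    print(n,c["fx"],c["fy"],c["cx"],c["cy"],c["position"],c["orientation"])
print(manip.grasp_offset, manip.get_state())
E
```

```text
pics
top 519.2799632836259 519.2799632836259 290.72407012254513 212.64457118401583 [ 0.29395269 -0.02860633  1.43609397] [[ 0.02364583 -0.98627991  0.16337935]
 [-0.99967209 -0.02493331 -0.00583394]
 [ 0.00982748 -0.16318783 -0.98654607]]
side 430.2812359989491 430.2812359989491 277.5642916179753 214.60400870212297 [0.35381843 0.85050527 0.90612234] [[-0.98555589 -0.11512671  0.12419916]
 [-0.16934438  0.67620159 -0.71698946]
 [-0.00143903 -0.72766561 -0.68593052]]
0.0187 {'t': 0.1, 'q': array([-1.32358747e+00,  3.00451193e-01,  1.52150062e+00, -1.23371941e-05,
        1.32070737e+00, -6.65964709e-02]), 'joint_vel': array([-0.00114438, -0.00185298, -0.00352015,  0.00014907, -0.00054299,
        0.00061231]), 'joint_efforts': array([ 8.74337602e-04, -5.44375741e+01, -3.62364936e+01, -3.69807958e-05,
        3.05830414e-03,  1.22416645e-05]), 'eef_pos': array([ 0.16972051, -0.52294447,  0.23076627]), 'tool_rot': array([[ 3.08683127e-01, -9.51164892e-01, -2.72569426e-04],
       [-9.51164335e-01, -3.08683242e-01,  1.03118562e-03],
       [-1.06496517e-03, -5.90512833e-05, -9.99999431e-01]]), 'force': array([ 0.44045361, -0.63915062, -0.11076472]), 'moment': array([-0.03417823,  0.02772233,  0.00121799]), 'width': 0.9960674448714566}
```

View pics/top0.png

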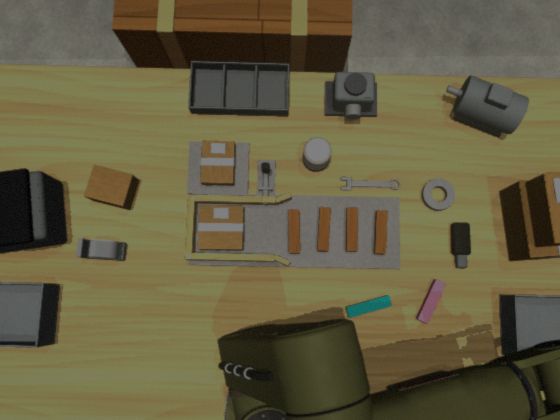

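View pics/side0.png

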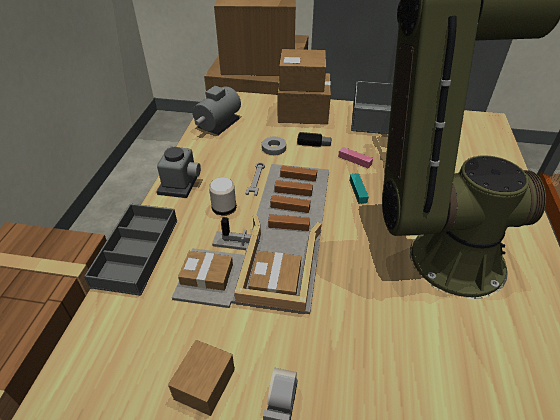

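```bash
cat > h.py <<'E'
import numpy as np,cv2
def world(c):
    d=c["depth"].astype(float);v,u=np.mgrid[:d.shape[0],:d.shape[1]]
    p=np.stack([(u-c["cx"])/c["fx"]*d,(v-c["cy"])/c["fy"]*d,d],-1)
    return p@np.asarray(c["orientation"]).T+np.asarray(c["position"])
def px(c,P):
    q=(np.asarray(P)-c["position"])@np.asarray(c["orientation"])
    return q[...,0]/q[...,2]*c["fx"]+c["cx"],q[...,1]/q[...,2]*c["fy"]+c["cy"]
E
python3 - <<'E'
from h import *
c=np.load("top0.npz");W=world(c)
im=c["frame"][:,:,::-1]
cv2.imwrite("pics/crop1.png",cv2.resize(im[130:330,180:450],None,fx=2.9,fy=2.9,interpolation=cv2.INTER_CUBIC))
for n,(u,v) in dict(s1=(294,231),s2=(324,229),s3=(352,229),s4=(381,232),cart=(221,235),wing=(218,150),board=(265,230),rail1=(230,199),rail2=(230,257),stop=(191,225),post=(266,168),bench=(300,290),teal=(369,306)).items(): print(n,W[v,u].round(4))
hsv=cv2.cvtColor(c["frame"],cv2.COLOR_RGB2HSV)
for n,(u,v) in dict(s1=(294,231),board=(265,230),rail=(230,199),cart=(205,235),bench=(300,290)).items(): print(n,hsv[v,u])
# objects
m=(W[...,2]>0.022)&(W[...,2]<0.08)
m[:200]=0;m[270:]=0;m[:,:280]=0;m[:,400:]=0
n,l,s,ce=cv2.connectedComponentsWithStats(m.astype(np.uint8))
for i in range(1,n):
    if s[i,4]<50: continue
    P=W[l==i]; r=cv2.minAreaRect((P[:,:2]*1000).astype(np.float32)); print(s[i,4],P[:,2].mean().round(4),r)
# tray board outline: z 5..15mm grey
g=(hsv[...,1]<60)&(abs(W[...,2]-.01)<.006)
g[:195]=0;g[272:]=0;g[:,:285]=0;g[:,403:]=0
P=W[g];print(cv2.minAreaRect((P[:,:2]*1000).astype(np.float32)))
E
```

```text
s1 [ 0.4748 -0.0469  0.0413]
s2 [ 0.4826 -0.1282  0.039 ]
s3 [ 0.4847 -0.2045  0.0377]
s4 [ 0.4778 -0.2825  0.0426]
cart [0.4591 0.15   0.0408]
wing [0.6948 0.1685 0.0452]
board [0.48   0.0331 0.0075]
rail1 [0.5562 0.1285 0.0533]
rail2 [0.3999 0.1225 0.0465]
stop [0.4826 0.2299 0.0536]
post [0.6362 0.0322 0.0883]
bench [ 0.3179 -0.0674  0.0041]
teal [ 0.2796 -0.2513  0.0332]
s1 [ 14 168 112]
board [ 17  17 107]
rail [ 27 100 127]
cart [ 18 145 120]
bench [ 30  89 126]
499 0.0382 ((484.5888671875, -127.219482421875), (30.107952117919922, 120.02017974853516), 87.34405517578125)
528 0.0381 ((485.98419189453125, -203.42169189453125), (120.68437957763672, 30.646408081054688), 0.07175818830728531)
496 0.0382 ((476.51336669921875, -45.662864685058594), (120.50360870361328, 29.96455192565918), 2.0428895950317383)
514 0.0379 ((480.15667724609375, -282.39154052734375), (32.01116943359375, 119.90184783935547), 88.44525146484375)
59 0.0489 ((392.4043884277344, -21.931549072265625), (27.184036254882812, 13.897248268127441), 68.76973724365234)
((481.81488037109375, -180.4650421142578), (200.43955993652344, 319.5380554199219), 0.23890897631645203)
```

View pics/crop1.png

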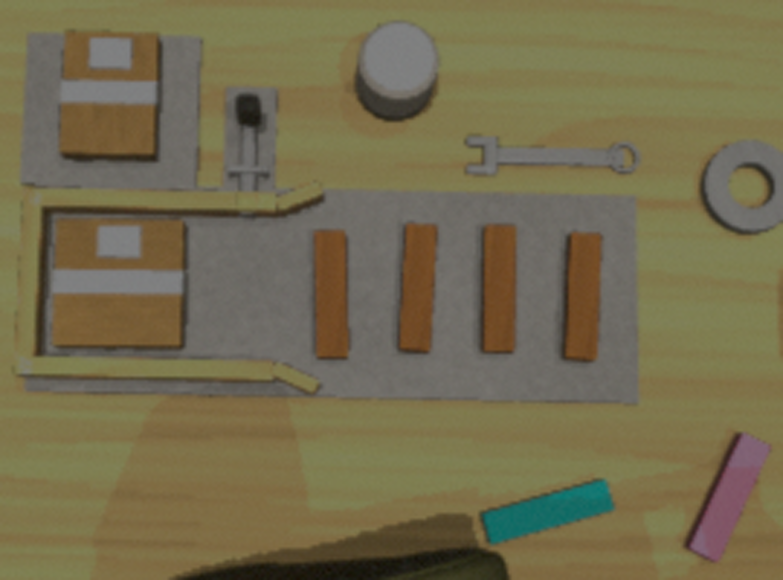

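```bash
python3 - <<'E'
from h import *
c=np.load("top0.npz");W=world(c);hsv=cv2.cvtColor(c["frame"],cv2.COLOR_RGB2HSV)
Z=W[...,2]
v,u=np.mgrid[:420,:560]
def comp(m,name):
    P=W[m];x,y=P[:,0]*1000,P[:,1]*1000
    r=cv2.minAreaRect(np.c_[x,y].astype(np.float32));print(name,m.sum(),P[:,2].mean().round(4),[np.round(k,1) for k in r])
    return P
rail=(Z>.043)&(Z<.062)&(hsv[...,0]>=22)
comp(rail&(v>190)&(v<206)&(u<272)&(u>196),"rail+x")
comp(rail&(v>245)&(v<268)&(u<272)&(u>185),"rail-x")
comp(rail&(v>206)&(v<250)&(u<198)&(u>180),"stop")
comp((Z>.034)&(Z<.056)&(v>205)&(v<251)&(u>197)&(u<250),"carton")
comp((Z>.034)&(Z<.056)&(v>136)&(v<190)&(u>192)&(u<245),"wingcarton")
comp((Z>.06)&(v>150)&(v<192)&(u>255)&(u<280),"post")
# board edges: per-row/col boundary fit
g=(hsv[...,1]<60)&(abs(Z-.01)<.006)&(v>190)&(v<275)&(u>285)&(u<406)
up=[];lo=[]
for k in range(300,398):
    r=np.where(g[:,k])[0]; up.append(W[r[0],k]);lo.append(W[r[-1],k])
for n,a in(("up",up),("lo",lo)):
    a=np.array(a);print(n,np.polyfit(a[:,1],a[:,0],1), np.degrees(np.arctan(np.polyfit(a[:,1],a[:,0],1)[0])))
E
```

```text
rail+x 466 0.0503 [array([559.1, 118.2]), array([ 18.6, 201.3]), np.float64(0.4)]
rail-x 587 0.0503 [array([409.4, 127.1]), array([ 34.6, 228.8]), np.float64(0.1)]
stop 289 0.0503 [array([475.6, 234.9]), array([115.2,  18.8]), np.float64(0.5)]
carton 1936 0.0444 [array([480.2, 152.9]), array([118.6, 120.3]), np.float64(0.9)]
wingcarton 1410 0.0443 [array([662.4, 170.4]), array([120.6,  91.2]), np.float64(0.3)]
post 70 0.0826 [array([642.7,  35.6]), array([21.6, 16. ]), np.float64(89.5)]
up [-0.00593125  0.57890787] -0.33983176916583757
lo [-0.002397    0.38273709] -0.1373378588878163
```

Candidates for "the spacer nearest the mouth" in the top view are the brown bars at (294,231), (324,229), (352,229) and (381,232). The look-alikes are turquoise at (369,306) and pink at (432,301). In the crop, the first brown bar is the one at (330,293), nearest the mouth. The carton in the channel measures 120 x 120 mm, so it is the long one and two spacers will fill the row.

I'll push each spacer from behind with two spread fingers.

Call:
{"api": "jog_arm", "payload": {"targets": [[0.06,0.03,0.04,0,8],[0.06,0.06,0.08,0,16],[0.06,0.09,0.12,0,24],[0.06,0.12,0.16,0,32],[0.06,0.15,0.2,0,40]]}}

```text
t: 0.6
eef_pos: [0.3204, -0.3213, 0.2312]
tool_rot: [[0.851, -0.526, -0.0], [-0.526, -0.851, 0.0], [-0.0, -0.0, -1.0]]
force: [0.3, -0.1, 0.9]
width: 0.704
```

Call:
{"api": "jog_arm", "payload": {"targets": [[0.06,0.028,0.04,0,8],[0.06,0.056,0.08,0,16],[0.06,0.084,0.12,-0.02,24],[0.06,0.112,0.16,-0.04,32],[0.06,0.14,0.2,-0.06,32.3]]}}

```text
t: 1.1
eef_pos: [0.4561, -0.1276, 0.1738]
tool_rot: [[1.0, 0.01, 0.0], [0.01, -1.0, -0.0], [0.0, 0.0, -1.0]]
force: [0.8, -1.3, -1.0]
width: 0.703
```

Call:
{"api": "jog_arm", "payload": {"targets": [[0.06,0.021,0.036,-0.03,0],[0.06,0.021,0.036,-0.06,0],[0.06,0.021,0.036,-0.06,0]]}}

```text
t: 1.4
eef_pos: [0.4747, -0.092, 0.1109]
tool_rot: [[1.0, 0.007, -0.007], [0.007, -1.0, 0.002], [-0.007, -0.002, -1.0]]
force: [0.4, -0.5, 1.4]
width: 0.705
```

```bash
python3 - <<'E'
from bench import manip
from h import *
s=manip.get_state();print(s["t"],s["eef_pos"],s["tool_rot"].round(4),s["width"],s["force"])
for n in("top","side"):
    c=manip.capture(n);np.savez(f"{n}1.npz",**c); im=c["frame"][:,:,::-1]
    im=im[130:300,180:420] if n=="top" else im[120:320,170:370]
    cv2.imwrite(f"pics/{n}1.png",cv2.resize(im,None,fx=2.9,fy=2.9,interpolation=cv2.INTER_CUBIC))
E
```

```text
1.4 [ 0.47467863 -0.09198252  0.11094959] [[ 1.      0.0069 -0.0068]
 [ 0.0069 -1.      0.0018]
 [-0.0067 -0.0019 -1.    ]] 0.7052026265043755 [ 0.39636765 -0.52759399  1.42806103]
```

View pics/side1.png

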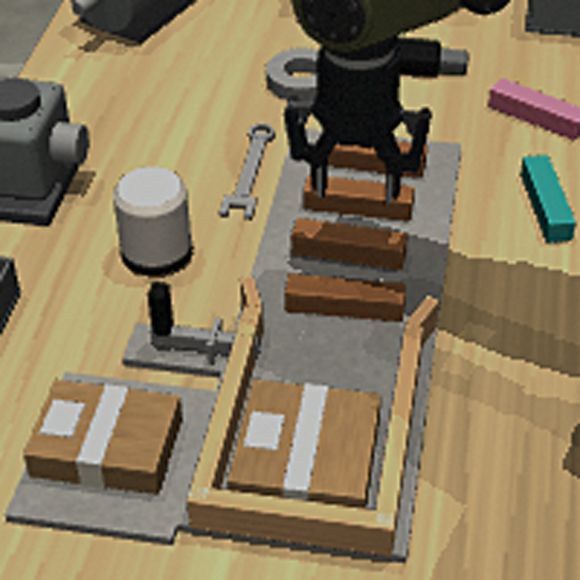

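View pics/top1.png

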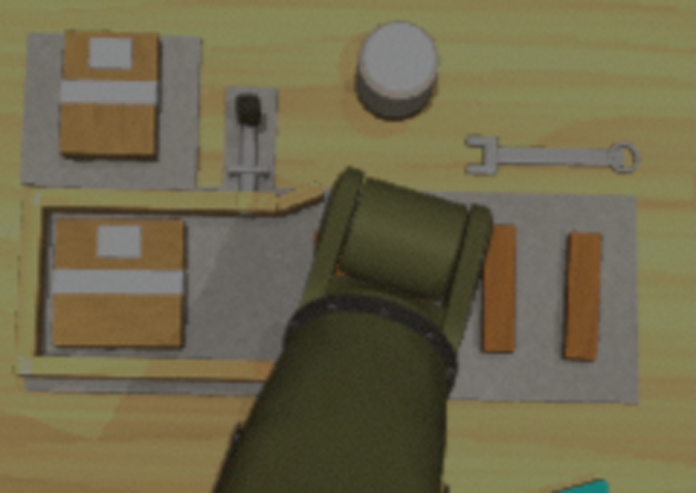

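Fingers are spread across x between the first bar (crop (345,297)) and the second (355,243). I'll go straight down behind the first.

Call:
{"api": "jog_arm", "payload": {"targets": [[0.06,0,0,0,0],[0.06,0,0,-0.04,0],[0.06,0,0,-0.075,0],[0.06,0,0,-0.09,0],[0.06,0,0,-0.095,0]]}}

```text
t: 2.0
eef_pos: [0.4762, -0.0941, 0.0192]
tool_rot: [[1.0, 0.004, -0.0], [0.004, -1.0, 0.0], [-0.0, -0.0, -1.0]]
force: [0.3, -0.8, 0.1]
width: 0.702
```

Call:
{"api": "jog_arm", "payload": {"targets": [[0.06,0,0,0,0],[0.06,0,0.01,0,0],[0.06,0,0.02,0,0],[0.06,0,0.03,0,0],[0.06,0,0.04,0,0]]}}

```text
t: 2.5
eef_pos: [0.4766, -0.0524, 0.02]
tool_rot: [[1.0, 0.005, 0.001], [0.005, -1.0, -0.0], [0.001, 0.0, -1.0]]
force: [-0.5, -0.9, 0.4]
width: 0.704
```

Call:
{"api": "jog_arm", "payload": {"targets": [[0.06,0,0.015,0,0],[0.06,0.001,0.03,0,0],[0.06,0.002,0.045,0,0],[0.06,0.003,0.06,0,0],[0.06,0.003,0.075,0,0]]}}

```text
t: 3.0
eef_pos: [0.4794, 0.0229, 0.0197]
tool_rot: [[1.0, 0.005, 0.0], [0.005, -1.0, -0.0], [0.0, 0.0, -1.0]]
force: [-0.1, -1.2, 0.4]
width: 0.699
```

Call:
{"api": "jog_arm", "payload": {"targets": [[0.06,0,0.008,0,0],[0.06,0,0.014,0,0],[0.06,0,0.02,0,0],[0.06,0,0.025,0,0],[0.06,0,0.028,0,0]]}}

```text
t: 3.5
eef_pos: [0.4794, 0.0498, 0.0194]
tool_rot: [[1.0, 0.005, 0.0], [0.005, -1.0, -0.0], [0.0, 0.0, -1.0]]
force: [0.9, -1.4, 0.2]
width: 0.699
```

Expected contact with the carton is at about 0.052, and solid at about 0.0645.

Call:
{"api": "jog_arm", "payload": {"targets": [[0.06,0,0.002,0,0],[0.06,0,0.004,0,0],[0.06,0,0.006,0,0],[0.06,0,0.008,0,0],[0.06,0,0.01,0,0]]}}

```text
t: 4.0
eef_pos: [0.4794, 0.0596, 0.0194]
tool_rot: [[1.0, 0.005, -0.0], [0.005, -1.0, -0.0], [-0.0, 0.0, -1.0]]
force: [0.2, -3.8, 0.3]
width: 0.707
```

Call:
{"api": "jog_arm", "payload": {"targets": [[0.06,0,0.001,0,0],[0.06,0,0.002,0,0],[0.06,0,0.003,0,0]]}}

```text
t: 4.3
eef_pos: [0.4793, 0.0626, 0.0194]
tool_rot: [[1.0, 0.005, -0.0], [0.005, -1.0, 0.0], [-0.0, -0.0, -1.0]]
force: [0.4, -3.5, -0.5]
width: 0.702
```

Pushing the carton at about 3.5 N. Continuing in 1 mm steps.

Call:
{"api": "jog_arm", "payload": {"targets": [[0.06,0,0.001,0,0],[0.06,0,0.002,0,0],[0.06,0,0.002,0,0]]}}

```text
t: 4.6
eef_pos: [0.4793, 0.0648, 0.0194]
tool_rot: [[1.0, 0.005, -0.0], [0.005, -1.0, 0.0], [-0.0, -0.0, -1.0]]
force: [0.4, -2.2, -1.2]
width: 0.701
```

Call:
{"api": "jog_arm", "payload": {"targets": [[0.06,0,0.001,0,0],[0.06,0,0.001,0,0]]}}

```text
t: 4.8
eef_pos: [0.4793, 0.0657, 0.0194]
tool_rot: [[1.0, 0.005, -0.0], [0.005, -1.0, 0.0], [-0.0, -0.0, -1.0]]
force: [0.8, -2.1, -1.7]
width: 0.703
```

Call:
{"api": "jog_arm", "payload": {"targets": [[0.06,0,0.001,0,0],[0.06,0,0.001,0,0]]}}

```text
t: 5.0
eef_pos: [0.4793, 0.0665, 0.0194]
tool_rot: [[1.0, 0.005, -0.0], [0.005, -1.0, -0.0], [-0.0, 0.0, -1.0]]
force: [-0.4, -4.9, 0.2]
width: 0.701
```

Call:
{"api": "jog_arm", "payload": {"targets": [[0.06,0,0.001,0,0],[0.06,0,0.001,0,0]]}}

```text
t: 5.2
eef_pos: [0.4793, 0.0666, 0.0194]
tool_rot: [[1.0, 0.005, -0.0], [0.005, -1.0, -0.001], [-0.0, 0.001, -1.0]]
force: [-1.3, -13.4, 0.8]
width: 0.702
```

Call:
{"api": "jog_arm", "payload": {"targets": [[0.06,0,0.001,0,0],[0.06,0,0.001,0,0]]}}

```text
t: 5.4
eef_pos: [0.4793, 0.0667, 0.0194]
tool_rot: [[1.0, 0.005, -0.001], [0.005, -1.0, -0.003], [-0.001, 0.003, -1.0]]
force: [-1.9, -25.3, 2.2]
width: 0.706
```

Row is solid: 25 N with no movement. Backing off, lifting and going behind the second bar.

Call:
{"api": "jog_arm", "payload": {"targets": [[0.06,0,-0.008,0,0],[0.06,0,-0.01,0.04,0],[0.06,0,-0.01,0.085,0],[0.06,0,-0.05,0.095,0],[0.06,0.002,-0.1,0.095,0]]}}

```text
t: 5.9
eef_pos: [0.4823, -0.0313, 0.1168]
tool_rot: [[1.0, 0.008, 0.005], [0.008, -1.0, 0.0], [0.005, 0.0, -1.0]]
force: [0.1, -0.2, -0.3]
width: 0.701
```

Call:
{"api": "jog_arm", "payload": {"targets": [[0.06,0,-0.045,0,0],[0.06,0,-0.09,0,0],[0.06,0,-0.132,0,0],[0.06,0,-0.132,0,0],[0.06,0,-0.132,0,0]]}}

```text
t: 6.4
eef_pos: [0.4812, -0.1637, 0.1143]
tool_rot: [[1.0, 0.003, -0.0], [0.003, -1.0, 0.001], [-0.0, -0.001, -1.0]]
force: [0.1, 0.7, 1.0]
width: 0.703
```

```bash
python3 - <<'E'
from bench import manip
from h import *
s=manip.get_state();print(s["t"],s["eef_pos"],s["force"])
c=manip.capture("side");W=world(c);im=c["frame"][:,:,::-1]
cv2.imwrite("pics/side2.png",cv2.resize(im[120:320,170:370],None,fx=2.9,fy=2.9,interpolation=cv2.INTER_CUBIC))
c=manip.capture("top");W=world(c);im=c["frame"][:,:,::-1]
cv2.imwrite("pics/top2.png",cv2.resize(im[130:300,180:420],None,fx=2.9,fy=2.9,interpolation=cv2.INTER_CUBIC))
E
```

```text
6.4 [ 0.48121462 -0.16372777  0.11427372] [0.11013175 0.68927456 0.95511357]
```

View pics/side2.png

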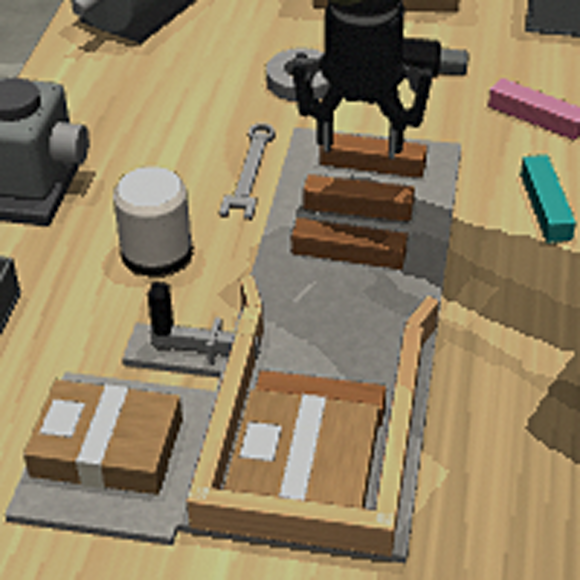

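View pics/top2.png

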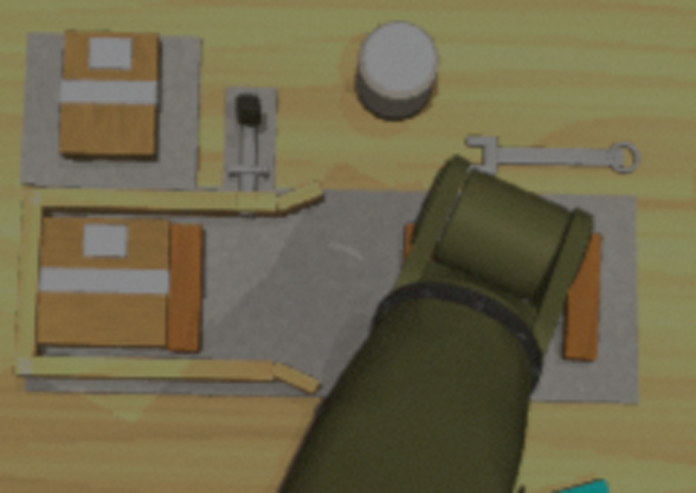

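The first spacer (crop (185,287)) sits flush behind the carton, which is up against the end stop. The other three bars are undisturbed. Next is the second bar.

Call:
{"api": "jog_arm", "payload": {"targets": [[0.06,0,-0.001,-0.04,0],[0.06,0,-0.001,-0.075,0],[0.06,0,-0.001,-0.09,0],[0.06,0,-0.001,-0.095,0],[0.06,0,-0.001,-0.095,0]]}}

```text
t: 7.0
eef_pos: [0.4815, -0.1635, 0.0194]
tool_rot: [[1.0, 0.006, -0.0], [0.006, -1.0, 0.0], [-0.0, -0.0, -1.0]]
force: [1.5, -0.4, -0.2]
width: 0.704
```

Call:
{"api": "jog_arm", "payload": {"targets": [[0.06,0,0.006,0,0],[0.06,0,0.012,0,0],[0.06,0,0.02,0,0],[0.06,0,0.03,0,0],[0.06,0,0.042,0,0]]}}

```text
t: 7.5
eef_pos: [0.4815, -0.1215, 0.0197]
tool_rot: [[1.0, 0.005, 0.0], [0.005, -1.0, -0.0], [0.0, 0.0, -1.0]]
force: [0.4, -0.9, -0.5]
width: 0.699
```

Call:
{"api": "jog_arm", "payload": {"targets": [[0.06,0,0.015,0,0],[0.06,0,0.03,0,0],[0.06,0,0.045,0,0],[0.06,0,0.06,0,0],[0.06,0,0.075,0,0]]}}

```text
t: 8.0
eef_pos: [0.4812, -0.0459, 0.0194]
tool_rot: [[1.0, 0.005, -0.0], [0.005, -1.0, 0.0], [-0.0, -0.0, -1.0]]
force: [-0.8, -0.9, 1.0]
width: 0.708
```

Call:
{"api": "jog_arm", "payload": {"targets": [[0.06,0,0.015,0,0],[0.06,0,0.03,0,0],[0.06,0,0.045,0,0],[0.06,0,0.055,0,0],[0.06,0,0.06,0,0]]}}

```text
t: 8.5
eef_pos: [0.4812, 0.0138, 0.0194]
tool_rot: [[1.0, 0.006, -0.0], [0.006, -1.0, 0.0], [-0.0, -0.0, -1.0]]
force: [0.4, -1.5, 0.2]
width: 0.702
```

Call:
{"api": "jog_arm", "payload": {"targets": [[0.06,0,0.005,0,0],[0.06,0,0.01,0,0],[0.06,0,0.014,0,0],[0.06,0,0.017,0,0],[0.06,0,0.02,0,0]]}}

```text
t: 9.0
eef_pos: [0.4813, 0.0327, 0.0194]
tool_rot: [[1.0, 0.005, -0.0], [0.005, -1.0, 0.0], [-0.0, -0.0, -1.0]]
force: [0.4, 0.1, -0.8]
width: 0.701
```

Call:
{"api": "jog_arm", "payload": {"targets": [[0.06,0,0.001,0,0],[0.06,0,0.002,0,0],[0.06,0,0.002,0,0]]}}

```text
t: 9.3
eef_pos: [0.4814, 0.0346, 0.0194]
tool_rot: [[1.0, 0.005, -0.0], [0.005, -1.0, 0.0], [-0.0, -0.0, -1.0]]
force: [0.6, -0.6, 0.6]
width: 0.704
```

Call:
{"api": "jog_arm", "payload": {"targets": [[0.06,0,0.001,0,0],[0.06,0,0.001,0,0]]}}

```text
t: 9.5
eef_pos: [0.4814, 0.0356, 0.0194]
tool_rot: [[1.0, 0.005, -0.0], [0.005, -1.0, 0.0], [-0.0, -0.0, -1.0]]
force: [0.4, 0.2, 0.0]
width: 0.706
```

Call:
{"api": "jog_arm", "payload": {"targets": [[0.06,0,0.001,0,0],[0.06,0,0.001,0,0]]}}

```text
t: 9.7
eef_pos: [0.4814, 0.0365, 0.0194]
tool_rot: [[1.0, 0.005, -0.0], [0.005, -1.0, -0.0], [-0.0, 0.0, -1.0]]
force: [-0.4, -2.1, 0.9]
width: 0.704
```

Call:
{"api": "jog_arm", "payload": {"targets": [[0.06,0,0.001,0,0],[0.06,0,0.001,0,0]]}}

```text
t: 9.9
eef_pos: [0.4814, 0.0366, 0.0194]
tool_rot: [[1.0, 0.005, -0.0], [0.005, -1.0, -0.002], [-0.0, 0.002, -1.0]]
force: [-1.4, -12.6, 1.0]
width: 0.701
```

Call:
{"api": "jog_arm", "payload": {"targets": [[0.06,0,0.001,0,0],[0.06,0,0.001,0,0]]}}

```text
t: 10.1
eef_pos: [0.4814, 0.0367, 0.0194]
tool_rot: [[1.0, 0.005, -0.0], [0.005, -1.0, -0.003], [-0.0, 0.003, -1.0]]
force: [-1.3, -23.2, 1.8]
width: 0.707
```

Solid: 23 N and stopped exactly one spacer thickness (30 mm) further out. Now lifting and heading to the outer side of the keeper post.

Call:
{"api": "jog_arm", "payload": {"targets": [[0.06,0,-0.007,0,0],[0.06,0,-0.008,0.03,0],[0.06,0,-0.008,0.08,0],[0.04,0,-0.006,0.125,0],[0.0,0.03,-0.005,0.13,0]]}}

```text
t: 10.6
eef_pos: [0.5123, 0.0339, 0.1558]
tool_rot: [[1.0, 0.005, 0.009], [0.005, -1.0, 0.0], [0.009, -0.0, -1.0]]
force: [-0.2, -0.1, -0.6]
width: 0.38
```

Call:
{"api": "jog_arm", "payload": {"targets": [[0.0,0.045,0.001,0,0],[0.0,0.09,0.002,0,0],[0.0,0.135,0.003,0,0],[0.0,0.18,0.003,0,0],[0.0,0.18,0.003,0,0]]}}

```text
t: 11.1
eef_pos: [0.6944, 0.0365, 0.1466]
tool_rot: [[1.0, 0.005, -0.001], [0.005, -1.0, 0.0], [-0.001, -0.0, -1.0]]
force: [-1.2, -1.1, -0.2]
width: 0.0
```

```bash
python3 - <<'E'
from bench import manip
from h import *
s=manip.get_state();print(s["t"],s["eef_pos"],s["force"],s["width"])
c=manip.capture("side");im=c["frame"][:,:,::-1]
cv2.imwrite("pics/side3.png",cv2.resize(im[120:320,170:370],None,fx=2.9,fy=2.9,interpolation=cv2.INTER_CUBIC))
c=manip.capture("top");W=world(c);im=c["frame"][:,:,::-1]
cv2.imwrite("pics/top3.png",cv2.resize(im[130:300,180:420],None,fx=2.9,fy=2.9,interpolation=cv2.INTER_CUBIC))
E
```

```text
11.1 [0.69444647 0.03650365 0.1466466 ] [-1.18558952 -1.14949161 -0.24330174] 0.00036201423958908785
```

View pics/side3.png

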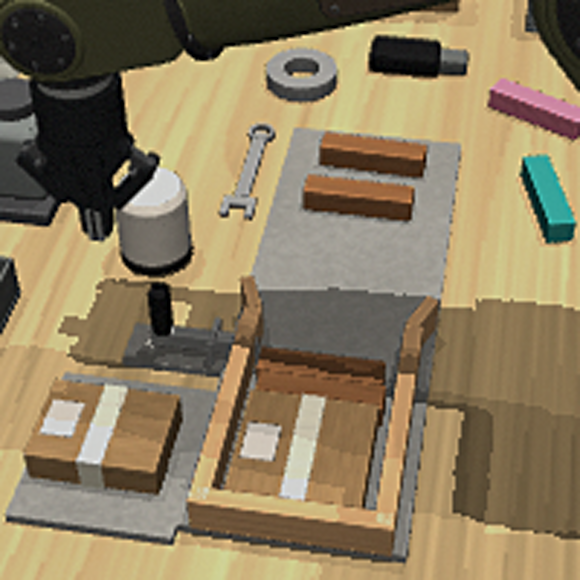

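View pics/top3.png

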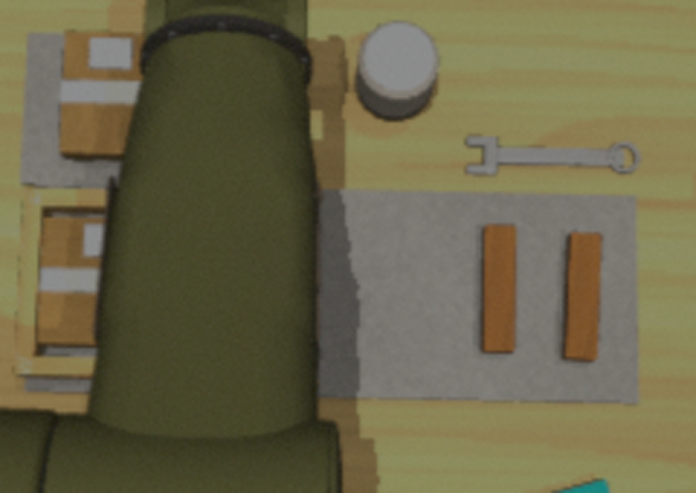

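Both spacers are seated behind the carton (side crop (320,370)). The fingers stand outside and above the post (160,310), clear of the filter. Lowering outside the post.

Call:
{"api": "jog_arm", "payload": {"targets": [[0.0,0,-0.001,-0.03,0],[0.0,0,-0.001,-0.06,0],[0.0,0,-0.001,-0.077,0],[0.0,0,-0.001,-0.077,0],[0.0,-0.01,-0.001,-0.077,0]]}}

```text
t: 11.7
eef_pos: [0.6818, 0.0356, 0.0737]
tool_rot: [[1.0, 0.005, 0.001], [0.005, -1.0, 0.0], [0.001, -0.0, -1.0]]
force: [0.1, -1.2, 0.7]
width: -0.001
```

Call:
{"api": "jog_arm", "payload": {"targets": [[0.0,-0.005,0,0,0],[0.0,-0.01,0,0,0],[0.0,-0.015,0,0,0],[0.0,-0.02,0,0,0],[0.0,-0.025,0,0,0]]}}

```text
t: 12.2
eef_pos: [0.6565, 0.0356, 0.0731]
tool_rot: [[1.0, 0.005, 0.002], [0.005, -1.0, 0.0], [0.002, -0.0, -1.0]]
force: [3.3, -0.3, 2.8]
width: -0.002
```

Call:
{"api": "jog_arm", "payload": {"targets": [[0.0,-0.005,0,0,0],[0.0,-0.01,0,0,0],[0.0,-0.015,0,0,0],[0.0,-0.02,0,0,0],[0.0,-0.025,0,0,0]]}}

```text
t: 12.7
eef_pos: [0.631, 0.0356, 0.0724]
tool_rot: [[1.0, 0.005, 0.0], [0.005, -1.0, -0.0], [0.0, 0.0, -1.0]]
force: [3.0, -0.4, 2.3]
width: -0.001
```

Call:
{"api": "jog_arm", "payload": {"targets": [[0.0,-0.004,0,0,0],[0.0,-0.008,0,0,0],[0.0,-0.012,0,0,0],[0.0,-0.015,0,0,0],[0.0,-0.017,0,0,0]]}}

```text
t: 13.2
eef_pos: [0.6141, 0.0356, 0.0724]
tool_rot: [[1.0, 0.005, -0.0], [0.005, -1.0, -0.0], [-0.0, 0.0, -1.0]]
force: [3.4, -1.2, 1.5]
width: -0.001
```

Call:
{"api": "jog_arm", "payload": {"targets": [[0.0,-0.0015,0,0,0],[0.0,-0.003,0,0,0],[0.0,-0.003,0,0,0]]}}

```text
t: 13.5
eef_pos: [0.6111, 0.0356, 0.0723]
tool_rot: [[1.0, 0.005, -0.001], [0.005, -1.0, 0.0], [-0.001, -0.0, -1.0]]
force: [1.2, 0.2, 0.5]
width: 0.001
```

Call:
{"api": "jog_arm", "payload": {"targets": [[0.0,-0.001,0,0,0],[0.0,-0.002,0,0,0]]}}

```text
t: 13.7
eef_pos: [0.6093, 0.0357, 0.0723]
tool_rot: [[1.0, 0.005, -0.0], [0.005, -1.0, 0.0], [-0.0, -0.0, -1.0]]
force: [2.0, -1.1, 0.7]
width: -0.001
```

Call:
{"api": "jog_arm", "payload": {"targets": [[0.0,-0.001,0,0,0],[0.0,-0.002,0,0,0]]}}

```text
t: 13.9
eef_pos: [0.6072, 0.0357, 0.0723]
tool_rot: [[1.0, 0.005, -0.0], [0.005, -1.0, 0.0], [-0.0, -0.0, -1.0]]
force: [3.3, -1.1, 0.8]
width: 0.0
```

Call:
{"api": "jog_arm", "payload": {"targets": [[0.0,-0.001,0,0,0],[0.0,-0.002,0,0,0]]}}

```text
t: 14.1
eef_pos: [0.6052, 0.0356, 0.0723]
tool_rot: [[1.0, 0.005, -0.0], [0.005, -1.0, 0.0], [-0.0, -0.0, -1.0]]
force: [3.0, -0.2, -0.0]
width: -0.001
```

Call:
{"api": "jog_arm", "payload": {"targets": [[0.0,-0.001,0,0,0],[0.0,-0.002,0,0,0]]}}

```text
t: 14.3
eef_pos: [0.6037, 0.0356, 0.0724]
tool_rot: [[1.0, 0.005, 0.001], [0.005, -1.0, 0.0], [0.001, -0.0, -1.0]]
force: [10.9, -0.4, -5.7]
width: 0.001
```

Call:
{"api": "jog_arm", "payload": {"targets": [[0.0,-0.001,0,0,0],[0.0,-0.001,0,0,0]]}}

```text
t: 14.5
eef_pos: [0.6036, 0.0356, 0.0725]
tool_rot: [[1.0, 0.005, 0.004], [0.005, -1.0, 0.0], [0.004, -0.0, -1.0]]
force: [14.2, -1.5, -7.0]
width: -0.002
```

Call:
{"api": "jog_arm", "payload": {"targets": [[0.0,0.01,0,0,0],[0.0,0.03,0,0,0],[0.0,0.04,0,0.03,0],[0.0,0.04,0,0.075,0],[0.0,0.01,0,0.12,0]]}}

```text
t: 15.0
eef_pos: [0.6152, 0.0356, 0.1898]
tool_rot: [[1.0, 0.005, -0.001], [0.005, -1.0, 0.0], [-0.001, -0.0, -1.0]]
force: [0.3, -0.5, 0.2]
width: -0.001
```

The keeper is on its stop: 14 N with no movement. Moving the arm clear toward the spacer side to check.

Call:
{"api": "jog_arm", "payload": {"targets": [[0.0,-0.03,-0.03,0.02,0],[0.0,-0.06,-0.06,0.04,0],[0.0,-0.09,-0.09,0.04,0],[0.0,-0.12,-0.12,0.04,0],[0.0,-0.15,-0.15,0.04,0]]}}

```text
t: 15.5
eef_pos: [0.4629, -0.115, 0.229]
tool_rot: [[1.0, 0.005, -0.0], [0.005, -1.0, 0.0], [-0.0, -0.0, -1.0]]
force: [-0.1, -2.1, 0.3]
width: -0.004
```

Call:
{"api": "jog_arm", "payload": {"targets": [[0.0,-0.03,-0.04,0,0],[0.0,-0.05,-0.08,0,0],[0.0,-0.07,-0.12,0,0],[0.0,-0.09,-0.16,0,0],[0.0,-0.11,-0.2,0,0]]}}

```text
t: 16.0
eef_pos: [0.3533, -0.3155, 0.2291]
tool_rot: [[1.0, 0.005, -0.0], [0.005, -1.0, 0.0], [-0.0, -0.0, -1.0]]
force: [1.1, 0.2, -0.5]
width: 0.0
```

```bash
python3 - <<'E'
from bench import manip
from h import *
s=manip.get_state();print(s["t"],s["eef_pos"],s["force"],s["width"])
c=manip.capture("side");im=c["frame"][:,:,::-1]
cv2.imwrite("pics/side4.png",cv2.resize(im[120:320,170:370],None,fx=2.9,fy=2.9,interpolation=cv2.INTER_CUBIC))
c=manip.capture("top");W=world(c);im=c["frame"][:,:,::-1];np.savez("top4.npz",**c)
cv2.imwrite("pics/top4.png",cv2.resize(im[130:300,180:420],None,fx=2.9,fy=2.9,interpolation=cv2.INTER_CUBIC))
E
```

```text
16.0 [ 0.353286   -0.31549915  0.22910227] [ 1.14127019  0.21446167 -0.46790722] 0.0002462432703800253
```

View pics/side4.png

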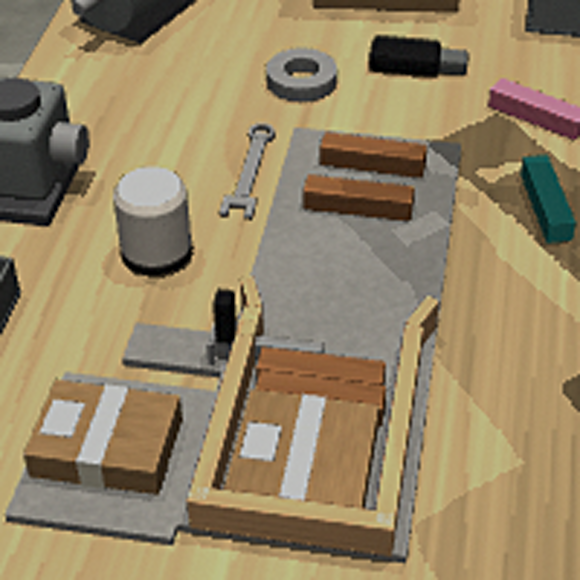

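View pics/top4.png

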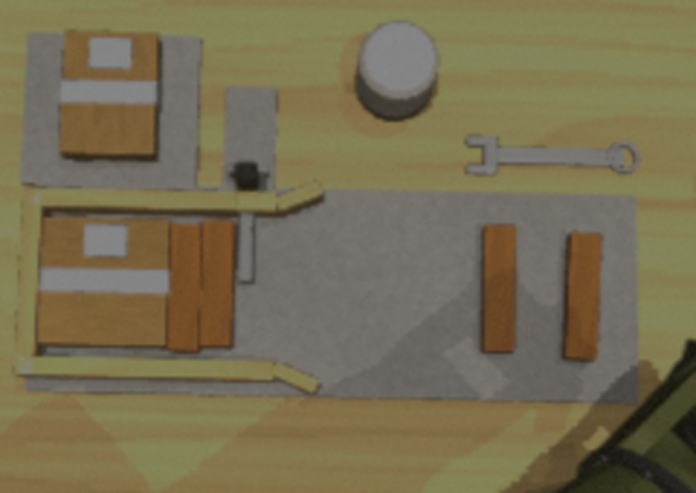

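```bash
python3 - <<'E'
from h import *
c=np.load("top4.npz");W=world(c);Z=W[...,2]
v,u=np.mgrid[:420,:560]
m=(Z>.026)&(Z<.043)&(v>200)&(v<255)&(u>236)&(u<262)
hsv=cv2.cvtColor(c["frame"],cv2.COLOR_RGB2HSV)
sp=m&(hsv[...,1]>120);P=W[sp];print("spacers",P[:,2].min(),P[:,2].max(),cv2.minAreaRect((P[:,:2]*1000).astype(np.float32)))
k=(Z>.02)&(Z<.05)&(hsv[...,1]<70)&(v>207)&(v<235)&(u>258)&(u<272);P=W[k];print("keeper",P.min(0),P.max(0))
q=(Z>.06)&(v>180)&(v<196)&(u>255)&(u<275);P=W[q];print("post",P.min(0),P.max(0))
q=(v>206)&(v<250)&(u>196)&(u<258);print("max z in channel",np.percentile(Z[q],[50,99]))
E
```

```text
spacers 0.026559955913308952 0.0429952682787178 ((485.8392028808594, 76.71540832519531), (130.6340789794922, 62.74896240234375), 2.0866689682006836)
keeper [0.4838334  0.02842509 0.02009287] [0.53849751 0.04249366 0.04118292]
post [0.57079203 0.02497771 0.06093205] [0.58776981 0.04653201 0.0939737 ]
max z in channel [0.0426001  0.05112587]
```

```bash
python3 -c "
from bench import manip
print(manip.hand_in())"
```

```text
the job is handed in; nothing more can be done
None
```

The channel is packed and the keeper is shut. I handed the job in at about 16 s of the 72 s allowed; `hand_in()` gave no verdict.

**Packing:** The carton in the channel measured 120 x 120 mm, so it was the long one and needed two spacers. I pushed the two bars nearest the mouth in one at a time with spread fingers. The row went solid at 25 N after the first and 23 N after the second, and the second stopped exactly one spacer thickness (30 mm) further out. I then pushed the keeper post until it held still against its stop at 14 N.

**Last checks:**
- **Keeper:** its tip measured about 3–4 mm from the middle line, against a nominal 5 mm, and the post was within 2 mm of its shut position.
- **Row:** in both pictures the carton and two spacers lie flat and square behind the bar. Measured spacer heights were 43 mm or less, but I had cut the points off at that height. The separate channel check had a 99th percentile of 51 mm, about the rail-top height of 50 mm. I take that as stray edge readings off the rails, because the median was 43 mm.
- **Everything else:** the two leftover spacers are flat and unmoved. The carton on the wing, both look-alikes and the nearby bench items (filter, wrench, bearing and scanner) look untouched. I never approached the tape gun and small carton, but they were outside the last cropped pictures.

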